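# Broken bisque dish through the scrap-box flap

### The job

On the tray of the bench scrap box, press the sprung flap down with one finger and, while you hold it open, push the square dish with the missing corner over the tray's far edge with the other finger so that it drops into the box; then take the hand away and let the flap close by itself. Only push the dish: do not pinch it, lift it or ram it against the shut flap. Leave the whole dish, the frog and everything else where they stand.

Things in the scene. Friction and masses are not known exactly. Their poses are not given: they have to be found in the camera images.
- scrap_box: Grey sheet-steel bench scrap box, fixed, 358 mm deep (x), 360 mm wide (y). Origin on the table under the middle of the tray's far edge; x points across that edge from the tray to the flap, y to the left along it, z up. Hollow below tray and flap, 150 mm deep. Side walls (inner faces y = +-176 mm) rise 20 mm above the tray, 56 mm beside the back half of the flap.
- tray_edge (a point): Middle of the far edge of the dark steel tray, on its upper face, 160 mm above the box's origin. The flat tray reaches 177 mm back from here towards the robot (box -x), where a rim rises 8 mm above it.
- opening (a point): Centre of the opening under the flap, at the tray's height, 72 mm beyond the tray's edge. The opening runs from the edge (box x = 0) to the hinge (145 mm), over the full width between the side walls. Behind it, from x = 148 to 177 mm, a hinge cover stands 56 mm above the tray.
- flap: Aluminium flap, 3 mm plate, 344 mm wide, 146 mm from lip to hinge. Origin: middle of the hinge line, at (145, 0, 205) mm in the box's frame; axes as the box's when shut. Shut, its top is 14 mm above the tray at the lip (box x = 3), sloping up to 47 mm at the hinge. Its turned-down lip closes the gap to the tray, so a dish pushed along the tray stops there and does not open it.
- flap_lip (a point): Middle of the flap's near top edge (the lip), which drops as the flap is pressed.
- flap_angle (a joint): Flap angle, rad: 0 shut, growing as the near edge goes down into the box, stop at 1.15. A spring shuts it: hinge moment about 0.16 N m shut, 0.26 at 0.9 rad, so 1.5 to 2.5 N pressed 110 mm from the hinge and 3 to 5 N at 55 mm. From about 0.4 rad (lip 40 mm below the tray) the dish drops past freely; less open, it may catch and ride on the flap.
- broken_dish: Small square-cornered dish of white unglazed bisque, 48 mm (its x) by 60 mm (its y), 22 mm high, walls 5 mm, 55 to 110 g, standing on the tray; its +x +y corner (18 by 24 mm) is broken away, floor and all. Origin: middle of the underside of the unbroken outline. Its x axis points towards the flap within 0.2 rad; the whole 60 mm side is at -x, towards the robot.
- whole_dish: The same dish with all four corners, standing on the tray; to be left alone. Origin: middle of the underside.
- frog: Small bisque frog about 60 by 60 mm and 46 mm high, standing on the tray; to be left alone. Origin: middle of the underside.
- paint_bottle: Blue paint bottle, 38 mm across, 115 mm tall, standing on the table left of the box. Origin: middle of the underside.
- glue_bottle: White bottle, 28 mm across, 75 mm tall, standing on the table left of the box. Origin: middle of the underside.
- drink_can: Drink can, 66 mm across, 122 mm tall, on the table right of the box. Origin: middle of the underside.
- brush_mug: White mug of brushes, 76 mm across, 180 to 200 mm tall with the brushes, on the table right of the box. Origin: middle of the underside.
Not all that is in view belongs to the job. What is shaped like the broken_dish but blue or orange is not meant.

How it is judged:
On the way, in this order (a step that is already met when the one before it is completed fails the run):
1. a finger presses the flap open while the broken dish still stands on the tray (value of joint flap_angle above 0.1 rad and contact force between the fingers and flap above 0.3 N and x of broken_dish in the frame of scrap_box below -0.02 m and z of broken_dish in the frame of scrap_box above 0.15 m), for 0.1 s.
2. with a finger still holding the flap open, a finger pushes the dish over the tray's far edge (value of joint flap_angle above 0.1 rad and contact force between the fingers and flap above 0.3 N and contact force between the fingers and broken_dish above 0.02 N and x of broken_dish in the frame of scrap_box above -0.015 m).
3. the dish has dropped into the box (z of broken_dish in the frame of scrap_box below 0.1 m), for 0.1 s.
At the end, for the whole second after the job is handed in: The broken dish lies at rest inside the scrap box, more than 60 mm below the tray; the flap has closed to within 0.04 rad; the whole dish and the frog stand upright within 15 mm of where they were, and everything on the table within 20 mm (z of broken_dish in the frame of scrap_box between -0.01 and 0.1 m and x of broken_dish in the frame of scrap_box between -0.18 and 0.175 m and y of broken_dish in the frame of scrap_box between -0.18 and 0.18 m and linear speed of broken_dish below 0.03 m/s and value of joint flap_angle below 0.04 rad and distance of each of whole_dish, frog from where it was at the start of the episode below 0.015 m and angle between each of whole_dish, frog's own z axis and vertical below 0.1 rad and distance of each of paint_bottle, glue_bottle, drink_can, brush_mug from where it was at the start of the episode below 0.02 m); the robot touches nothing.
It fails at once if the broken dish is lifted more than 15 mm off the tray (z of broken_dish in the frame of scrap_box above 0.175 m).
It fails at once if the dish is pinched or rammed: more than 25 N between fingers and dish (contact force between the fingers and broken_dish above 25 N).
It fails at once if the whole dish or the frog is shifted more than 15 mm or tipped (distance of any of whole_dish, frog from where it was at the start of the episode above 0.015 m or angle between any of whole_dish, frog's own z axis and vertical above 0.3 rad).
It fails at once if something standing on the table is shifted more than 20 mm (distance of any of paint_bottle, glue_bottle, drink_can, brush_mug from where it was at the start of the episode above 0.02 m).
It also fails if it takes over 45 s, if anything falls off the work surface, if the arm or the gripper's body presses on something with over 40 N, if the wrist force passes 120 N, or if a joint passes its speed limit or range.

### The arm

A 7-joint arm with a two-finger parallel gripper is mounted at the origin on the work surface. World frame = base frame: x ahead of the robot, y to its left, z up, the work surface at z = 0. Lengths are in m, angles in rad, forces in N, time in s.
With the tool pointing down it reaches from about 0.425 to 0.925 m from the base axis. Payload 6.8 kg.
Tool frame: the origin (TCP) lies at the very end of the fingers, on their centre line; the grasp point (between the pads) lies 19 mm behind it; z points along the fingers, y is the line along which they close (so a half turn about z gives the same grasp; the last joint's range is limited). The gripper opens to 85 mm and grips with 20 to 120 N. Pads are 22 mm wide; open, the fingers measure 114 mm over their backs; the gripper's body (76 mm by 85 mm) begins 54 mm behind the grasp point. The pads swing forward as they close: fully open they stand 13 mm farther back than shut.
Start: joints at [-1.441, 0.477, 0.022, 1.555, -0.011, 1.109, -0.083], TCP at [0.159, 0.656, 0.231] pointing down, gripper open.
Joint ranges: [-2.96, 2.96], [-0.34, 2.1], [-1.41, 1.46], [0.24, 2.44], [-1.37, 4.51], [0.17, 1.92], [-2.96, 2.96]. Speed limits (rad/s): [2.39, 2.39, 3.14, 3.14, 3.14, 3.14, 3.14].

### API

Orientations are given as a unit quaternion [w, x, y, z].
In Python, from station import get_obs, read_camera, hand_in gives the robot as it stands.
- The arm moves only by the tool arm_command, never from a script. Its argument "commands" is one flat list of numbers, 7 for each row, row after row: the shift along the tool's x, y, z in m, then the turn, a rotation vector about the tool's x, y, z in degrees, then the opening, from 0 (shut) to 1 (fully open). In form: [tx, ty, tz, rx, ry, rz, fingers, tx, ty, tz, rx, ry, rz, fingers, ...]. A call has 1 to 8 rows; each row is the pose to reach, as a shift and turn from the pose commanded when the call began, along the tool's axes at that moment; what a row does not reach only later rows make up. A row lasts 1/10 s, in which the tool goes at most 50 mm and 8.59 degrees, less where a joint would pass 70% of its speed; a pose out of reach is approached as far as the arm can. A call with a gripper value outside its range is refused whole. The fingers move at their own pace and stop on an object; "force" is the grip in N (left out, the last holds). Time passes only in rows, so rows that repeat a pose let the fingers close. It gives the time, the measured TCP pose, the force, the opening and the grip force at its end, in the units of the state.
- get_obs(): the state, without advancing time (a new reading comes with each control period).
- read_camera(name): name is "scene" or "top" or "wrist"; returns a dict with "img" (420x560x3 uint8, red, green, blue), "camera_matrix" (3x3 intrinsics, pixels), "pose" (4x4, takes a point from camera to world coordinates). Camera axes: x right, y down, z forward; pixel columns grow to the right and rows downward; lengths in m; the calibration is good to about 2 mm. A picture is of the moment at which its call begins. There is no depth.
- hand_in(): hands the job in; it is judged then, once.
The state is a dict: "t": time; "q": joint angles; "joint_vel": joint speeds; "joint_torque": joint torques, N m; "eef_pos": TCP position; "tool_rot": TCP orientation; "contact_force": force on the tool from outside, world axes, zero at the start; "torque": the same for the moment, N m; "gripper_width": opening from 0.0 (shut) to 1.0 (fully open); "grasp_force": force on a finger pad.
Only numpy, scipy, OpenCV 4.12 (cv2) and the standard library are available. Lean on these libraries where they do the work, as an engineer would, in place of code of your own. Each camera call takes 0.05 s, during which the arm holds its last target. There are 200 camera calls.

## Working session

There is one attempt and no reset: what is moved stays moved. The work goes in short steps, Python scripts to look and compute and a tool call to move; the robot and the scene stay as the last step left them, time stands still between calls to the robot, and variables do not carry over. Pictures are saved under pics/ and viewed, at most 10 in all, crops included, and the job is handed in when it is done.

Besides the shell and the picture viewer there is one more tool, called after "Call:" as name(argument=value, ...) on one line, values as JSON. arm_command: Moves the arm, as the interface text tells. Its arguments: {"type":"object","properties":{"commands":{"type":"array","items":{"type":"number"}},"force":{"type":"number"}},"required":["commands"]}

```bash
mkdir -p pics
cat > h.py <<'E'
import numpy as np, cv2
from station import get_obs, read_camera, hand_in
def px2plane(c,uv,z):
    K=c["camera_matrix"];T=np.array(c["pose"])
    d=T[:3,:3]@np.linalg.solve(K,np.array([uv[0],uv[1],1.]));o=T[:3,3]
    return o+d*(z-o[2])/d[2]
def proj(c,p):
    T=np.linalg.inv(c["pose"]);q=c["camera_matrix"]@(T[:3,:3]@np.array(p)+T[:3,3]);return q[:2]/q[2]
E
python3 - <<'E'
from h import *
for n in("top","scene"):
    c=read_camera(n);cv2.imwrite(f"pics/{n}0.png",c["img"][:,:,::-1]);print(n,np.round(c["pose"],3).tolist(),c["camera_matrix"][0,0])
    np.savez(n+"0.npz",**c)
o=get_obs();print(o["t"],o["eef_pos"],o["tool_rot"])
E
```

```text
top [[0.016, -0.995, 0.102, 0.371], [-1.0, -0.015, 0.017, -0.018], [-0.016, -0.102, -0.995, 1.427], [0.0, 0.0, 0.0, 1.0]] 499.0175791888396
scene [[-0.837, 0.404, -0.37, 0.947], [0.548, 0.631, -0.55, 0.625], [0.011, -0.662, -0.749, 1.009], [0.0, 0.0, 0.0, 1.0]] 458.494953138666
0.1 [0.15890697 0.65549592 0.23043918] [-2.66460836e-05  1.18621437e-01  9.92939223e-01 -8.08664636e-04]
```

View pics/top0.png

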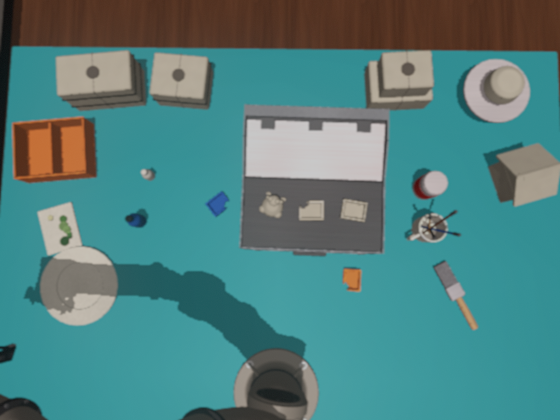

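View pics/scene0.png

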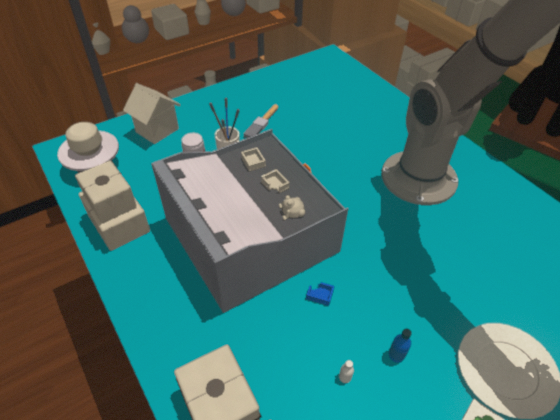

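The top view shows the box at columns 242–388. The frog is at (272,205), the broken dish at (312,211) and the whole dish at (354,210). I'll zoom in on the tray and measure.

Run:
```python
from h import *
c=dict(np.load("top0.npz"))
im=c["img"][95:265,230:400,::-1]
cv2.imwrite("pics/crop.png",cv2.resize(im,None,fx=3.5,fy=3.5,interpolation=cv2.INTER_CUBIC))
g=c["img"].astype(int)
sub=g[188:240,250:380]; m=(sub.min(2)>105).astype(np.uint8)
n,l,s,ce=cv2.connectedComponentsWithStats(m)
for i in range(1,n):
    if s[i,4]>30:
        cn=max(cv2.findContours((l==i).astype(np.uint8),0,1)[0],key=cv2.contourArea)+[250,188]
        r=cv2.minAreaRect(cn);b=cv2.boxPoints(r);print(s[i],r)
        P=np.array([px2plane(c,q,.182)for q in b]);print(np.round(P[:,:2],4).tolist(),P.mean(0).round(4))
```

```text
[  9   4  27  26 404] ((272.2551574707031, 204.6365966796875), (23.04645538330078, 21.96951675415039), 21.037511825561523)
[[0.4837, 0.0493], [0.5358, 0.0305], [0.5156, -0.024], [0.4637, -0.005]] [0.4997 0.0127 0.182 ]
[ 91  11  27  23 502] ((353.7567443847656, 209.95945739746094), (24.824247360229492, 20.385475158691406), 9.462322235107422)
[[0.4686, -0.1567], [0.5193, -0.1649], [0.5099, -0.2261], [0.4593, -0.2176]] [ 0.4893 -0.1913  0.182 ]
[ 48  12  27  21 465] ((311.0, 210.0), (20.0, 26.0), 90.0)
[[0.5123, -0.0517], [0.5132, -0.1169], [0.4629, -0.1172], [0.4619, -0.0523]] [ 0.4876 -0.0845  0.182 ]
```

View pics/crop.png

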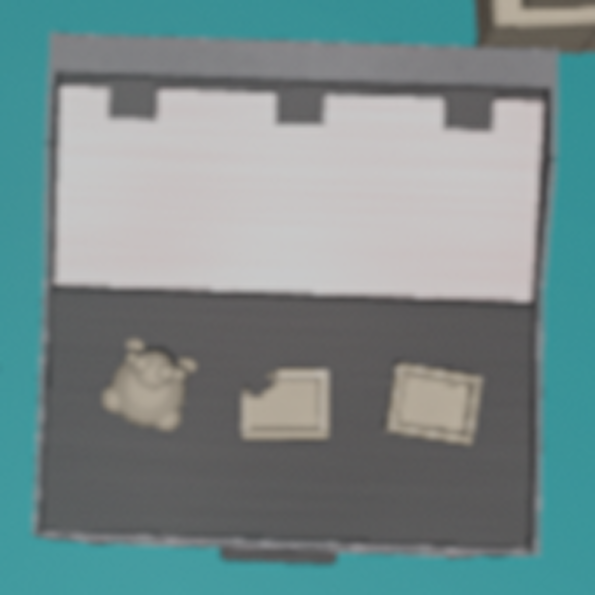

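The crop shows the flap lip running from (53,287) to (533,301), the dish's broken corner at front left (crop 255,380), and its whole back side at row 438. Plan:
- Tilt the hand 20° along box x, with the front finger low.
- With the fingers shut, push the dish close to the lip.
- Lift, open, press the flap with the front finger and push with the rear one.

```bash
cat >> h.py <<'E'
from scipy.spatial.transform import Rotation as Ro
c0=dict(np.load("top0.npz"))
cr=lambda u,v:(230+(u+.5)/3.5-.5,95+(v+.5)/3.5-.5)
A=px2plane(c0,cr(53,287),.174);B=px2plane(c0,cr(533,301),.174)   # lip ends
yb=(A-B)/np.linalg.norm(A-B);bx=np.array([yb[1],-yb[0],0])
O=(A+B)/2-bx*.003;O[2]=.160   # tray edge
def w(x,y,z): return O+bx*x+yb*y+np.array([0,0,z])
def box(p): d=np.array(p)-O;return np.array([d@bx,d@yb,d[2]])
def Rt(deg):
    t=np.radians(deg);y=bx*np.cos(t)-np.array([0,0,np.sin(t)]);z=-bx*np.sin(t)-np.array([0,0,np.cos(t)])
    return np.c_[np.cross(y,z),y,z]
def cmd(p,deg=20):
    o=get_obs();q=o["tool_rot"];R=Ro.from_quat([q[1],q[2],q[3],q[0]]).as_matrix()
    rv=Ro.from_matrix(R.T@Rt(deg)).as_rotvec(degrees=True)
    return np.r_[(R.T@(np.array(p)-o["eef_pos"])).round(4),rv.round(2)]
E
python3 - <<'E'
from h import *
print("O",O,"bx",bx,"width",np.linalg.norm(A-B))
# check with near tray rim corners (z .168) 
for u,v in((40,535),(535,550)):print(box(px2plane(c0,cr(u,v),.168)))
for n,p in(("dish",[.4876,-.0845,.182]),("whole",[.4893,-.1913,.182]),("frog",[.4997,.0127,.182])):print(n,box(p))
for x,y,z in((.45,.45,.40),(.45,-.0845,.36)):print(cmd([x,y,z]))
print(get_obs()["q"])
E
```

```text
O [ 0.56523106 -0.08972256  0.16      ] bx [ 0.99987622 -0.01573368  0.        ] width 0.3475032500489362
[-0.17661835  0.17669731  0.008     ]
[-0.17606608 -0.17821741  0.008     ]
dish [-0.07770362  0.00400049  0.022     ]
whole [-0.07432347 -0.10275954  0.022     ]
frog [-0.06713443  0.10137884  0.022     ]
[-0.3313 -0.1314 -0.1693 16.79   13.55   76.42  ]
[-0.4572 -0.6508 -0.1284 16.79   13.55   76.42  ]
[-1.44110405  0.47771523  0.02236729  1.55631876 -0.01148823  1.10930539
 -0.08311434]
```

Call:
arm_command(commands=[0,0,-0.05,0,0,0,0,-0.03,-0.01,-0.09,1,1,7,0,-0.07,-0.03,-0.12,3,2.5,14,0,-0.12,-0.05,-0.14,4.5,3.5,21,0,-0.16,-0.07,-0.16,6,5,28,0,-0.2,-0.09,-0.17,7.5,6,35,0,-0.25,-0.11,-0.17,9,7,42,0,-0.3,-0.13,-0.17,10.5,8.5,48,0])

```text
t: 0.9
eef_pos: [0.4093, 0.4663, 0.4019]
tool_rot: [-0.082, 0.512, 0.851, -0.079]
contact_force: [-0.0, 0.7, -0.2]
gripper_width: 0.003
grasp_force: 0.0
```

Run:
```python
from h import *
o=get_obs();print(o["eef_pos"],o["q"]);print(cmd([.45,.2,.38]),cmd(w(-.15,.004,.2)))
```

```text
[0.4093226  0.46631442 0.40187989] [-1.06894301  0.40601629  0.28560348  1.32480816 -0.23465954  1.62105525
 -0.29548272]
[-2.557e-01 -8.360e-02  2.580e-02  6.290e+00  4.840e+00  2.827e+01] [-0.4916 -0.2402  0.0674  6.29    4.84   28.27  ]
```

Call:
arm_command(commands=[-0.05,-0.02,0.01,1,1,5,0,-0.1,-0.04,0.01,2,2,10,0,-0.14,-0.06,0.02,3,2.5,15,0,-0.19,-0.08,0.03,4,3,20,0,-0.23,-0.1,0.04,5,4,24,0,-0.28,-0.12,0.04,6.29,4.84,28.27,0,-0.33,-0.15,0.04,6.29,4.84,28.27,0,-0.37,-0.17,0.05,6.29,4.84,28.27,0])

```text
t: 1.7
eef_pos: [0.424, 0.0686, 0.3699]
tool_rot: [-0.123, 0.701, 0.692, -0.121]
contact_force: [0.7, -0.2, -0.2]
gripper_width: -0.001
grasp_force: 0.0
```

Run:
```python
from h import *
o=get_obs();print(box(o["eef_pos"]),o["q"]);print(cmd(w(-.13,.004,.15)),cmd(w(-.13,.004,.05)),cmd(w(-.13,.004,.011)),Rt(20).T@bx,Rt(20).T@[0,0,1])
```

```text
[-0.14368744  0.15603708  0.20988116] [-0.70987187  0.16067981  0.54321801  1.75067061 -0.14070316  1.59762523
 -0.1502251 ]
[-0.1521  0.0329  0.0518  0.09    0.06    0.15  ] [-0.1521  0.0669  0.1458  0.09    0.06    0.15  ] [-0.1521  0.0802  0.1825  0.09    0.06    0.15  ] [-3.46944695e-18  9.39692621e-01 -3.42020143e-01] [-8.67361738e-19 -3.42020143e-01 -9.39692621e-01]
```

Call:
arm_command(commands=[-0.05,0.01,0.02,0,0,0,0,-0.1,0.02,0.03,0,0,0,0,-0.15,0.03,0.05,0.1,0,0.1,0,-0.152,0.045,0.085,0.1,0,0.1,0,-0.152,0.06,0.125,0.1,0,0.1,0,-0.152,0.067,0.146,0.1,0.1,0.1,0,-0.152,0.067,0.146,0.1,0.1,0.1,0])

```text
t: 2.4
eef_pos: [0.433, -0.0812, 0.2071]
tool_rot: [-0.126, 0.701, 0.691, -0.124]
contact_force: [-0.6, 0.4, -0.2]
gripper_width: 0.002
grasp_force: 0.0
```

Run:
```python
from h import *
o=get_obs();print(box(o["eef_pos"]),o["q"]);print(cmd(w(-.13,.004,.011)),cmd(w(-.08,.004,.011)))
i=[read_camera(n)["img"] for n in("top","scene","wrist")]
cv2.imwrite("pics/a.png",np.vstack([np.hstack([cv2.resize(i[0][95:265,230:400],(400,300)),cv2.resize(i[1][120:290,140:360],(400,300))]),np.hstack([cv2.resize(i[2],(400,300))]*2)])[:,:,::-1])
```

```text
[-0.13233599  0.00641582  0.04705436] [-0.4509914   0.37282049  0.61828747  1.92674527 -0.16540304  1.26883045
  0.23561717]
[-0.0024  0.0148  0.033  -0.43    0.02    0.05  ] [-0.0025  0.0616  0.0155 -0.43    0.02    0.05  ]
```

View pics/a.png

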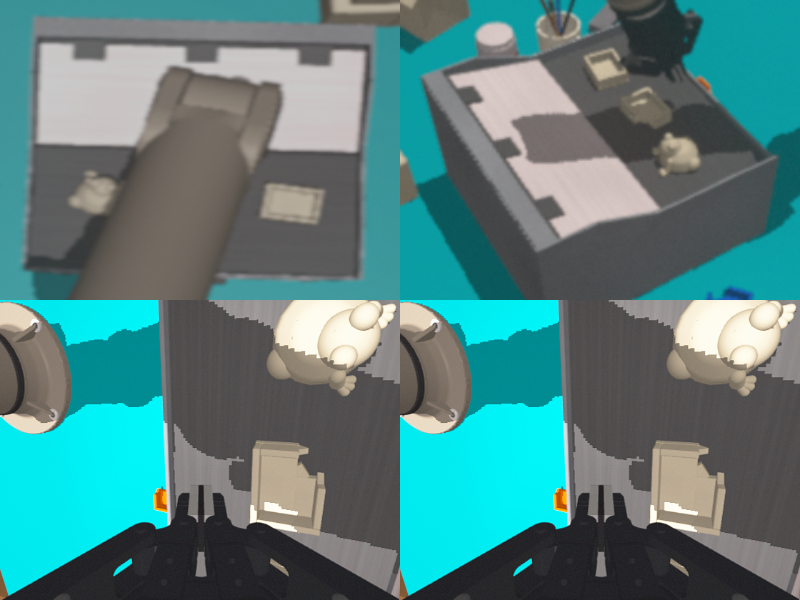

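The wrist view shows the shut fingers at (205,490) in the picture, behind the whole side of the dish (corners about (257,443) and (250,530)). I'll check the alignment by ray.

Run:
```python
from h import *
c=read_camera("wrist")
for u,v in((255,442),(250,529),(300,444),(324,487),(320,534)):print(box(px2plane(c,((u)*1.4,(v-300)*1.4),.182)).round(4))
```

```text
[-0.1002  0.0384  0.022 ]
[-0.0992 -0.0307  0.022 ]
[-0.0719  0.0399  0.022 ]
[-0.0541  0.0125  0.022 ]
[-0.0516 -0.023   0.022 ]
```

Call:
arm_command(commands=[0,0.007,0.018,0,0,0,0,0,0.0127,0.0348,0,0,0,0,0,0.0127,0.0348,0,0,0,0,0,0.022,0.0314,0,0,0,0,0,0.0315,0.028,0,0,0,0,0,0.041,0.0245,0,0,0,0,0,0.05,0.021,0,0,0,0,0,0.059,0.018,0,0,0,0])

```text
t: 3.4
eef_pos: [0.4847, -0.0822, 0.1732]
tool_rot: [-0.125, 0.701, 0.691, -0.123]
contact_force: [-6.8, 0.4, 11.8]
gripper_width: 0.003
grasp_force: 5.5
```

Run:
```python
from h import *
o=get_obs();print(box(o["eef_pos"]),o["contact_force"])
c=read_camera("wrist");cv2.imwrite("pics/b.png",c["img"][:,:,::-1])
print(cmd(w(-.075,.004,.012)))
```

```text
[-0.08064933  0.00620685  0.01319259] [-6.83341064  0.35678751 11.84640462]
[-0.0023  0.0039 -0.0005 -0.04    0.01    0.1   ]
```

View pics/b.png

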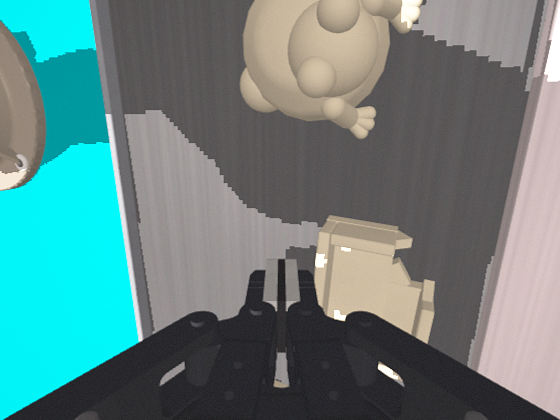

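The fingertip at (280,270) is right behind the dish's back wall at (318,270). The upward force is 12 N, so I'll check where the dish is and whether that force persists.

Run:
```python
from h import *
c=read_camera("wrist")
for u,v in((328,217),(316,290),(412,240),(432,345),(405,238)):print(box(px2plane(c,(u,v),.182)).round(4))
o=get_obs();print(box(o["eef_pos"]),o["contact_force"],o["torque"],o["grasp_force"])
for y in(14.5,-14.5):print(proj(c,np.array(o["eef_pos"])+Rt(20)@[0,y/1000,0]), proj(c,np.array(o["eef_pos"])+Rt(20)@[0.011,y/1000,0]))
```

```text
[-0.0558  0.0407  0.022 ]
[-0.0595  0.0076  0.022 ]
[-0.0244  0.0356  0.022 ]
[-0.0122 -0.0071  0.022 ]
[-0.0268  0.0361  0.022 ]
[-0.07906974  0.00627841  0.01258066] [ 0.36824484 -0.10957847  0.30272512] [ 0.02295733 -0.26673495 -0.0402856 ] 0.21282942698235274
[311.17278233 274.77947361] [311.86238435 253.33065813]
[249.20219698 274.67015164] [248.5582449  253.21861236]
```

Call:
arm_command(commands=[0,-0.01,-0.015,0,0,0,0,0,-0.018,-0.04,0,0,0,0,0,-0.0205,-0.0564,0,0,0,0,0,-0.0205,-0.0564,0,0,0,1,-0.003,0,-0.063,0,0,0,1,-0.003,0.0218,-0.0718,0,0,0,1,-0.003,0.0218,-0.0718,0,0,0,1,-0.003,0.0218,-0.0718,0,0,0,1])

```text
t: 4.3
eef_pos: [0.5292, -0.0859, 0.232]
tool_rot: [-0.124, 0.701, 0.691, -0.122]
contact_force: [0.5, 0.8, 0.3]
gripper_width: 0.849
grasp_force: 0.0
```

Run:
```python
from h import *
o=get_obs();p=np.array(o["eef_pos"]);print(box(p),o["contact_force"],o["gripper_width"])
print(cmd(w(-.031,.003,.07)),cmd(w(-.031,.003,.0)),cmd(w(-.031,.003,-.02)))
c=read_camera("wrist");cv2.imwrite("pics/c.png",c["img"][:,:,::-1])
for y in(-57,-42.5,42.5,57):print(y,proj(c,p+Rt(20)@[0,y/1000,-.013]).round())
```

```text
[-0.03608249  0.00328633  0.07204328] [0.45221336 0.7728804  0.25462397] 0.8494442632774412
[-0.0003  0.0055  0.0002 -0.11    0.02    0.07  ] [-0.0003  0.0295  0.0659 -0.11    0.02    0.07  ] [-0.0003  0.0364  0.0847 -0.11    0.02    0.07  ]
-57 [148. 290.]
-42.5 [182. 290.]
42.5 [379. 290.]
57 [413. 290.]
```

View pics/c.png

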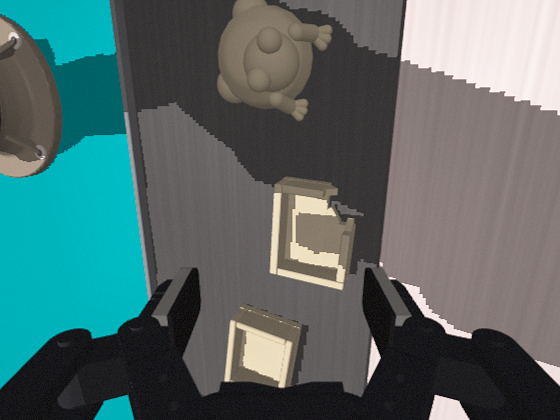

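The open fingers are at (190,290) and (370,290). The broken dish is at about (315,235), with its back top edge from (275,190) to (272,275). I'll turn those into box coordinates.

Run:
```python
from h import *
c=read_camera("wrist")
for u,v in((276,190),(272,274),(332,192),(342,288),(355,235)):print(box(px2plane(c,(u,v),.182)).round(4))
print(box(px2plane(c,(397,100),.162)), get_obs()["gripper_width"],box(get_obs()["eef_pos"]))
```

```text
[-0.0578  0.03    0.022 ]
[-0.0607 -0.0264  0.022 ]
[-0.0242  0.0319  0.022 ]
[-0.0153 -0.0273  0.022 ]
[-0.0098  0.008   0.022 ]
[0.00482471 0.08096231 0.002     ] 0.9895756051462613 [-0.03661294  0.00316162  0.07224433]
```

Call:
arm_command(commands=[0,0.0175,0.035,0,0,0,1,0,0.025,0.055,0,0,0,1,0,0.029,0.0655,0,0,0,1,0,0.032,0.0745,0,0,0,1,0,0.034,0.08,0,0,0,1,0,0.0355,0.0845,0,0,0,1,0,0.0355,0.0845,0,0,0,1])

```text
t: 5.1
eef_pos: [0.5339, -0.0859, 0.1409]
tool_rot: [-0.124, 0.701, 0.691, -0.122]
contact_force: [-0.8, 0.7, 1.5]
gripper_width: 0.999
grasp_force: 0.7
```

Run:
```python
from h import *
o=get_obs();p=np.array(o["eef_pos"]);print(box(p),o["contact_force"],o["gripper_width"])
i=[read_camera(n)["img"] for n in("scene","wrist")]
cv2.imwrite("pics/d.png",np.hstack([cv2.resize(i[0][120:290,140:360],(400,300)),cv2.resize(i[1],(400,300))])[:,:,::-1])
print(box(get_obs()["eef_pos"]))
```

```text
[-0.03143197  0.00330702 -0.01913609] [-0.82494399  0.65719681  1.53693557] 0.9992415705223581
[-0.03154072  0.00332355 -0.01882848]
```

View pics/d.png

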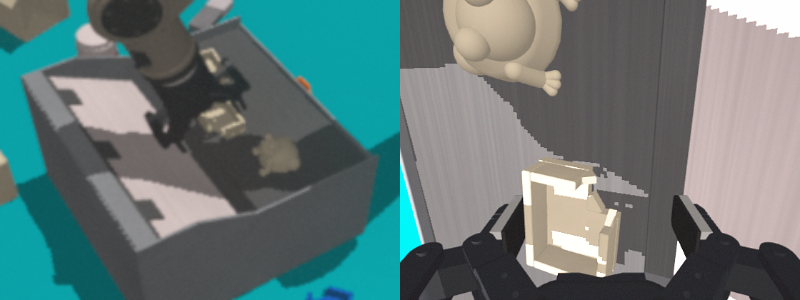

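The flap is pressed open (its lip has receded to about (690,150)) and the dish stands between the fingers. Now I'll push straight on, slowly.

Call:
arm_command(commands=[0,0.004,-0.0015,0,0,0,1,0,0.008,-0.003,0,0,0,1,0,0.013,-0.0048,0,0,0,1,0,0.018,-0.0068,0,0,0,1,0,0.023,-0.0086,0,0,0,1,0,0.028,-0.0104,0,0,0,1])

```text
t: 5.8
eef_pos: [0.564, -0.0863, 0.141]
tool_rot: [-0.125, 0.701, 0.691, -0.122]
contact_force: [-4.2, 0.8, 3.2]
gripper_width: 1.001
grasp_force: 2.0
```

Call:
arm_command(commands=[0,0.005,-0.0018,0,0,0,1,0,0.01,-0.0036,0,0,0,1,0,0.015,-0.0055,0,0,0,1,0,0.015,-0.0055,0,0,0,1])

```text
t: 6.2
eef_pos: [0.5807, -0.0865, 0.141]
tool_rot: [-0.124, 0.701, 0.691, -0.122]
contact_force: [-1.8, -0.2, 1.5]
gripper_width: 1.001
grasp_force: 1.2
```

Run:
```python
from h import *
o=get_obs();p=np.array(o["eef_pos"]);print(box(p),o["contact_force"],o["gripper_width"])
i=[read_camera(n)["img"] for n in("scene","wrist")]
cv2.imwrite("pics/e.png",np.hstack([cv2.resize(i[0][120:290,140:360],(400,300)),cv2.resize(i[1],(400,300))])[:,:,::-1])
```

```text
[ 0.01540504  0.00343783 -0.0190193 ] [-1.76694303 -0.24444712  1.54766655] 1.0007798589805816
```

View pics/e.png

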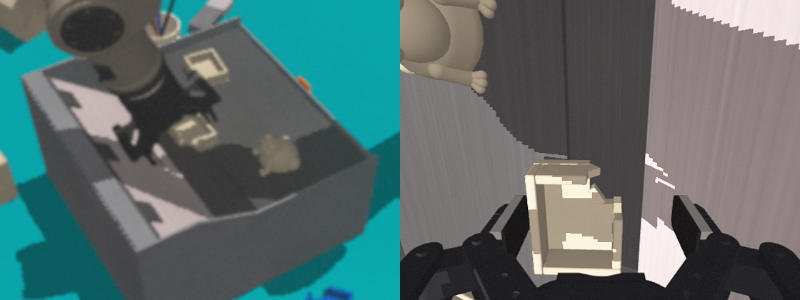

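The dish's back wall is still on the tray and its front overhangs the gap: the edge line is at about column 567 and the dish spans 527–620. I'll push further.

Call:
arm_command(commands=[0,0.005,-0.0018,0,0,0,1,0,0.01,-0.0036,0,0,0,1,0,0.015,-0.0055,0,0,0,1,0,0.015,-0.0055,0,0,0,1,0,0.015,-0.0055,0,0,0,1])

```text
t: 6.8
eef_pos: [0.596, -0.0863, 0.1412]
tool_rot: [-0.124, 0.701, 0.691, -0.122]
contact_force: [-4.7, 2.4, 4.5]
gripper_width: 0.999
grasp_force: 0.5
```

Run:
```python
from h import *
o=get_obs();p=np.array(o["eef_pos"]);print(box(p),o["contact_force"],o["gripper_width"])
i=[read_camera(n)["img"] for n in("scene","wrist")]
cv2.imwrite("pics/f.png",np.hstack([cv2.resize(i[0][120:290,140:360],(400,300)),cv2.resize(i[1],(400,300))])[:,:,::-1])
```

```text
[ 0.03072204  0.00387162 -0.01883903] [-4.73149179  2.43877404  4.47962207] 0.9991762177803576
```

View pics/f.png

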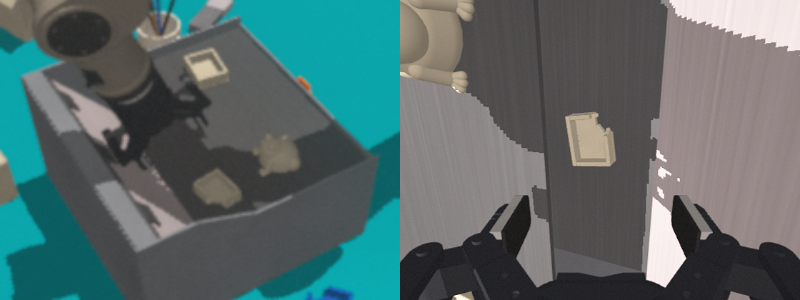

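The dish now looks half its earlier size at (590,140) in the wrist view and shows through the gap in the scene view, so it is on the box floor. I'll raise the hand and clear.

Call:
arm_command(commands=[0,-0.005,-0.014,0,0,0,1,0,-0.01,-0.028,0,0,0,1,0,-0.015,-0.042,0,0,0,1,0,-0.024,-0.066,0,0,0,1,0,-0.038,-0.104,0,0,0,1,0,-0.055,-0.15,0,0,0,1,0,-0.068,-0.188,0,0,0,1,0,-0.068,-0.188,0,0,0,1])

```text
t: 7.7
eef_pos: [0.5995, -0.0884, 0.3486]
tool_rot: [-0.119, 0.702, 0.692, -0.118]
contact_force: [0.1, -1.2, 0.3]
gripper_width: 0.999
grasp_force: 0.0
```

Run:
```python
from h import *
o=get_obs();p=np.array(o["eef_pos"]);print(o["t"],box(p),o["contact_force"])
i=[read_camera(n)["img"] for n in("scene","wrist")]
cv2.imwrite("pics/g.png",np.hstack([cv2.resize(i[0][80:360,100:460],(400,300)),cv2.resize(i[1],(400,300))])[:,:,::-1])
```

```text
7.7 [0.03423539 0.0018825  0.18860844] [ 0.14479719 -1.21156324  0.26841843]
```

View pics/g.png

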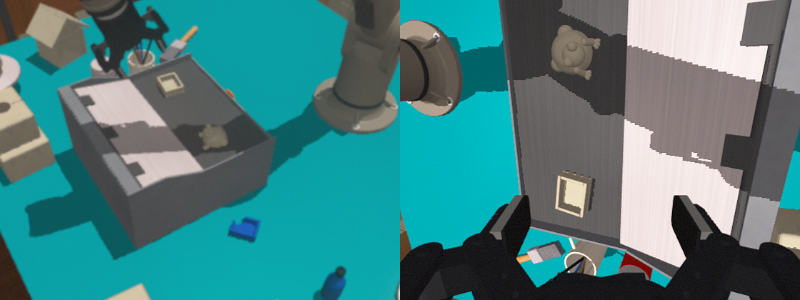

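The broken dish is gone from the tray, and the flap is shut flush along the edge (wrist view, column 625). The frog (575,50) and whole dish (573,195) still stand. I'll let a few rows pass, then hand in.

Call:
arm_command(commands=[0,0,0,0,0,0,1,0,0,0,0,0,0,1,0,0,0,0,0,0,1,0,0,0,0,0,0,1,0,0,0,0,0,0,1,0,0,0,0,0,0,1])

```text
t: 8.4
eef_pos: [0.5964, -0.0868, 0.3408]
tool_rot: [-0.124, 0.701, 0.691, -0.122]
contact_force: [0.0, -0.1, 1.2]
gripper_width: 0.999
grasp_force: 0.0
```

```bash
python3 -c "
from station import hand_in
print(hand_in())"
```

```text
the job is handed in; nothing more can be done
None
```

The broken dish was pushed into the scrap box while the flap was held open, the flap closed by itself, the whole dish and frog look undisturbed in the last pictures, and the job is handed in (no verdict came back).

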